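# Lid the clay pots for the night

### The job

The washed clay pots on the bench must be closed up before night: put on each of the four pots the aluminium lid that matches it in shape and size, seated flat in its mouth and lined up with its sides. Leave the pots standing where they are and do not disturb the mortar.

Things in the scene. Friction and masses are not known exactly. Their poses are not given: they have to be found in the camera images.
- lid_big_round: big round dull grey aluminium lid, 120 mm in diameter; sizes in mm. Origin: centre of the underside of the flange's locating step, z up; at rest on the bench it lies on that step, origin at bench height. Step z 0 to 6, flange plate z 6 to 10, upright dark wooden knob 22 in diameter from z 10 to 42, on the axis. Step 82 in diameter. 0.08 to 0.17 kg.
- lid_small_round: small round dull grey aluminium lid, 82 mm in diameter; sizes in mm. Origin: centre of the underside of the flange's locating step, z up; at rest on the bench it lies on that step, origin at bench height. Step z 0 to 6, flange plate z 6 to 10, upright dark wooden knob 22 in diameter from z 10 to 42, on the axis. Step 46 in diameter. 0.08 to 0.17 kg.
- lid_square: square dull grey aluminium lid, 90 x 90 mm; sizes in mm. Origin: centre of the underside of the flange's locating step, z up; at rest on the bench it lies on that step, origin at bench height. Step z 0 to 6, flange plate z 6 to 10, dark wooden bar grip on top, centred, 45 long along x, 18 wide along y, from z 10 to 42. Step 54 x 54. Axes along the sides. 0.08 to 0.17 kg.
- lid_oblong: oblong dull grey aluminium lid, 115 mm along x and 70 mm along y; sizes in mm. Origin: centre of the underside of the flange's locating step, z up; at rest on the bench it lies on that step, origin at bench height. Step z 0 to 6, flange plate z 6 to 10, dark wooden bar grip on top, centred, 60 long along x, 18 wide along y, from z 10 to 42. Step 80 x 36. 0.08 to 0.17 kg.
- pot_big_round: big round open clay pot, 108 mm outside diameter, 65 mm high, mouth 96 mm wide. Loose, stands upright on the bench at a shuffled place, 0.55 to 0.85 kg. Origin: centre of its underside, z up. Wall and base 6 thick. With its lid on, the lid's origin is 59 mm above this origin.
- pot_small_round: small round open clay pot, 72 mm outside diameter, 50 mm high, mouth 60 mm wide. Loose, stands upright on the bench at a shuffled place, 0.55 to 0.85 kg. Origin: centre of its underside, z up. Wall and base 6 thick. With its lid on, the lid's origin is 44 mm above this origin.
- pot_square: square open clay pot, 80 x 80 mm outside, 55 mm high, mouth 68 x 68 mm, axes along its sides. Loose, stands upright on the bench at a shuffled place, 0.55 to 0.85 kg. Origin: centre of its underside, z up. Wall and base 6 thick. With its lid on, the lid's origin is 49 mm above this origin; any quarter turn fits.
- pot_oblong: oblong open clay pot, 106 mm along x by 62 mm along y outside, 50 mm high, mouth 94 x 50 mm. Loose, stands upright on the bench at a shuffled place, 0.55 to 0.85 kg. Origin: centre of its underside, z up. Wall and base 6 thick. With its lid on, the lid's origin is 44 mm above this origin, long sides parallel, either way round.
- mortar: round clay mortar, 100 mm across the rim, 68 mm high, with a wooden pestle leaning in it (to 115 mm high). Loose, 0.9 kg; not to be moved: it has no lid. Origin: centre of its underside. Beyond these entries, low loose things (jar 62 mm high, 38 mm wide; garlic 52 mm high, 50 mm wide; steel cup 45 mm high, 38 mm wide) stand in the gaps between the pots and lids. All pots, lids and the mortar are shuffled over the same nine places, centres at least about 155 mm apart.
Mind the look-alikes: they are no part of the job. What is shaped like the lid_big_round but purple is not meant.

How it is judged (in metres and radians):
At the end, for the whole second after the job is handed in: Each lid on its own pot: centres within 12 mm, height within 4 mm of seated, lid and pot level (0.06 rad), oblong lid turned within 0.25 rad of its pot (either way round), square within 0.3 rad (any quarter turn); lids and pots at rest (0.02 m/s, 0.1 rad/s); mortar upright (0.06 rad) (horizontal distance between lid_big_round and pot_big_round below 0.012 m and z of lid_big_round in the frame of pot_big_round between 0.055 and 0.063 m and angle between each of lid_big_round, pot_big_round, lid_small_round, pot_small_round, lid_square, pot_square, lid_oblong, pot_oblong, mortar's own z axis and vertical below 0.06 rad and linear speed of each of lid_big_round, pot_big_round, lid_small_round, pot_small_round, lid_square, pot_square, lid_oblong, pot_oblong below 0.02 m/s and angular speed of each of lid_big_round, lid_small_round, lid_square, lid_oblong below 0.1 rad/s and horizontal distance between lid_small_round and pot_small_round below 0.012 m and z of lid_small_round in the frame of pot_small_round between 0.04 and 0.048 m and horizontal distance between lid_square and pot_square below 0.012 m and z of lid_square in the frame of pot_square between 0.045 and 0.053 m and (angle between the x axis of lid_square and the x axis of pot_square, either way round below 0.3 rad or angle between the x axis of lid_square and the y axis of pot_square, either way round below 0.3 rad) and horizontal distance between lid_oblong and pot_oblong below 0.012 m and z of lid_oblong in the frame of pot_oblong between 0.04 and 0.048 m and angle between the x axis of lid_oblong and the x axis of pot_oblong, either way round below 0.25 rad); the robot touches nothing.
It fails at once if the big round pot is shoved more than 35 mm from its place or tipped (distance of pot_big_round from where it was at the start of the episode above 0.035 m or angle between pot_big_round's own z axis and vertical above 0.3 rad).
It fails at once if the small round pot is shoved more than 35 mm from its place or tipped (distance of pot_small_round from where it was at the start of the episode above 0.035 m or angle between pot_small_round's own z axis and vertical above 0.3 rad).
It fails at once if the square pot is shoved more than 35 mm from its place or tipped (distance of pot_square from where it was at the start of the episode above 0.035 m or angle between pot_square's own z axis and vertical above 0.3 rad).
It fails at once if the oblong pot is shoved more than 35 mm from its place or tipped (distance of pot_oblong from where it was at the start of the episode above 0.035 m or angle between pot_oblong's own z axis and vertical above 0.3 rad).
It fails at once if the mortar is shoved more than 35 mm from its place or tipped (distance of mortar from where it was at the start of the episode above 0.035 m or angle between mortar's own z axis and vertical above 0.3 rad).
It also fails if it takes over 120 s, if anything falls off the work surface, if the arm or the gripper's body presses on something with over 40 N, if the wrist force passes 120 N, or if a joint passes its speed limit or range.

### The arm

A 6-joint arm with a two-finger parallel gripper is mounted at the origin on the work surface. World frame = base frame: x ahead of the robot, y to its left, z up, the work surface at z = 0. Lengths are in mm, angles in rad, forces in N, time in s.
With the tool pointing down it reaches from about 400 to 925 mm from the base axis. Payload 12.5 kg.
Tool frame: the origin (TCP) lies at the very end of the fingers, on their centre line; the grasp point (between the pads) lies 19 mm behind it; z points along the fingers, y is the line along which they close (so a half turn about z gives the same grasp; the last joint's range is limited). The gripper opens to 95 mm and grips with 3 to 60 N. Pads are 20 mm wide; open, the fingers measure 119 mm over their backs; the gripper's body (75 mm by 180 mm) begins 59 mm behind the grasp point.
Start: joints at [-1.349, 0.491, 1.559, -0, 1.092, -0.106], TCP at [201.249, -591.731, 214.661] pointing down, gripper open.
Joint ranges: [-3.1, 3.1], [-0.84, 2.19], [0.05, 2.79], [-1.13, 4.28], [0.06, 2.93], [-2.69, 2.69]. Speed limits (rad/s): [2.22, 2.22, 2.79, 3.14, 3.14, 3.14].

### API

Orientations are given as [roll, pitch, yaw] about the fixed x, y, z axes, in that order (R = Rz(yaw) Ry(pitch) Rx(roll)).
In Python, from cell import * gives the robot as it stands.
- The arm moves only by the tool jog_arm, never from a script. Its argument "targets" is a list of rows, each an object with "turn": the turn, a rotation vector about the world's x, y, z in degrees, a list of three; "slide": the shift along the world's x, y, z in mm, a list of three; "claw": the opening in per cent of the stroke, from 0 (shut) to 100 (fully open). In form: [{"turn": [wx, wy, wz], "slide": [x, y, z], "claw": claw}, ...]. A call has 1 to 5 rows; each row shifts and turns the commanded pose from where the row before left it; what a row does not reach is not made up. A row lasts 1/8 s, in which the tool goes at most 62.5 mm and 10.7 degrees, less where a joint would pass 70% of its speed; a pose out of reach is approached as far as the arm can. A call with a gripper value outside its range is refused whole. The fingers move at their own pace and stop on an object; the grip force is fixed at half the most. Time passes only in rows, so rows that do not move let the fingers close. It gives the time, the measured TCP pose, the force, the opening and the grip force at its end, in the units of the state.
- state(): the state, without advancing time (a new reading comes with each control period).
- read_camera(name): name is "side" or "top" or "wrist"; returns a dict with "frame" (420x560x3 uint8, blue, green, red), "mtx" (3x3 intrinsics, pixels), "R" (3x3) and "t" (3): a world point X has camera coordinates R X + t. Camera axes: x right, y down, z forward; pixel columns grow to the right and rows downward; lengths in mm; the calibration is good to about 2 mm. A picture is of the moment at which its call begins. There is no depth.
- job_done(): hands the job in; it is judged then, once.
Trained networks look in the newest picture that a camera, given by its name, has taken for a name from the list of things; names that differ only in an ending like _2 or _b are one class to them, and where a whole thing is asked for, a point or a joint stands for the part that bears it (a point fixed in the world has none). Each returns a list of dicts, best first, with "conf" (0 to 1); they miss things now and then, are a little off and sometimes report something else, mostly with a low value. They report only what shows in the picture. A call takes as long as a camera call. They do not tell look-alikes from the thing itself.
- look_for(query, camera): "xy" ([column, row] in pixels, amid what is visible of it).
The state is a dict: "t": time; "joints": joint angles; "qvel": joint speeds; "tau": joint torques, N m; "eef_pos": TCP position; "tcp_rot": TCP orientation; "ft_force": force on the tool from outside, world axes, zero at the start; "moment": the same for the moment, N m; "opening": opening from 0.0 (shut) to 1.0 (fully open); "grip_force": force on a finger pad.
Only numpy, scipy, OpenCV 4.12 (cv2) and the standard library are available. Lean on these libraries where they do the work, as an engineer would, in place of code of your own. Each camera call takes 0.05 s, during which the arm holds its last target. There are 200 camera calls.

## Working session

There is one attempt and no reset: what is moved stays moved. The work goes in short steps, Python scripts to look and compute and a tool call to move; the robot and the scene stay as the last step left them, time stands still between calls to the robot, and variables do not carry over. Pictures are saved under pics/ and viewed, at most 14 in all, crops included, and the job is handed in when it is done.

Besides the shell and the picture viewer there is one more tool, called after "Call:" as name(argument=value, ...) on one line, values as JSON. jog_arm: Moves the arm, as the interface text tells. Its arguments: {"type":"object","properties":{"targets":{"type":"array","items":{"type":"object","properties":{"turn":{"type":"array","items":{"type":"number"}},"slide":{"type":"array","items":{"type":"number"}},"claw":{"type":"number"}}}}},"required":["targets"]}

```bash
mkdir -p pics; ls
python3 - <<'E'
from cell import *
import cv2
for n in ("top","side"):
    c=read_camera(n); cv2.imwrite(f"pics/{n}0.png",c["frame"]); print(n,c["mtx"].tolist(),c["R"].tolist(),c["t"])
    for q in ["lid_big_round","lid_small_round","lid_square","lid_oblong","pot_big_round","pot_small_round","pot_square","pot_oblong","mortar"]:
        print(q,[( [round(v) for v in d["xy"]],round(d["conf"],2)) for d in look_for(q,n)][:5])
print(state())
E
```

```text
pics
top [[486.3662070422847, 0.0, 281.6407473583974], [0.0, 486.3662070422847, 206.15175261277759], [0.0, 0.0, 1.0]] [[0.003996644252109015, -0.9999867467050616, -0.0032454967183663075], [-0.9973321322906213, -0.0037494313840075737, -0.0729010265012728], [0.07288789155521469, 0.003528197631009638, -0.9973338994971103]] [  89.42802019  506.88003622 1601.69046969]
lid_big_round [([124, 180], 0.89), ([245, 173], 0.61), ([371, 172], 0.59)]
lid_small_round [([371, 177], 0.92)]
lid_square [([390, 244], 0.63), ([434, 203], 0.2)]
lid_oblong [([433, 204], 0.58)]
pot_big_round [([338, 218], 0.56)]
pot_small_round [([306, 162], 0.67)]
pot_square [([277, 220], 0.81)]
pot_oblong [([224, 244], 0.9)]
mortar [([182, 203], 0.68)]
side [[445.7328803762703, 0.0, 275.9776788158248], [0.0, 445.7328803762703, 211.59044983887196], [0.0, 0.0, 1.0]] [[-0.9972977931905982, -0.07262064571740272, -0.011106462656950263], [-0.04742638708865635, 0.7518769617273213, -0.6575954472404815], [0.056105699397473736, -0.6552917489479625, -0.7532893695359314]] [ 529.55254613  -43.43666818 1341.85806562]
lid_big_round [([2
[... 348 characters left out ...]
.69)]
mortar [([267, 294], 0.75)]
{'t': 1.0, 'joints': array([-1.34858846e+00,  4.90928026e-01,  1.55891904e+00, -8.52970662e-06,
        1.09170583e+00, -1.05592711e-01]), 'qvel': array([-0.00054749,  0.00057135,  0.00181931, -0.00211408, -0.00107252,
       -0.00018775]), 'tau': array([-1.18124470e-03, -6.12491584e+01, -2.58442336e+01,  6.93285931e-02,
        4.44177620e-02,  7.28730970e-05]), 'eef_pos': array([ 201.25128665, -591.71891086,  214.63695806]), 'tcp_rot': array([3.14155391e+00, 1.17179104e-05, 3.27804512e-01]), 'ft_force': array([-0.56903282,  0.23449645,  0.11648529]), 'moment': array([ 0.01592447, -0.01889102,  0.01094496]), 'grip_force': 0.0, 'opening': 1.0004608449477097}
```

Run:
```python
import cv2
a=cv2.imread("pics/top0.png")[130:295,80:480]; cv2.imwrite("pics/top0c.png",cv2.resize(a,(800,330),interpolation=cv2.INTER_CUBIC))
```

```text
(no output)
```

View pics/top0c.png

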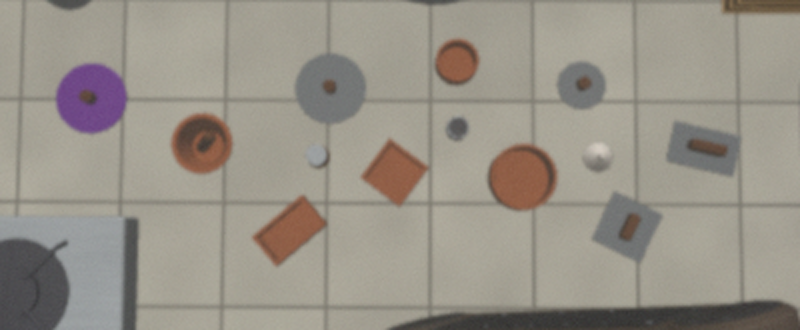

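View pics/side0.png

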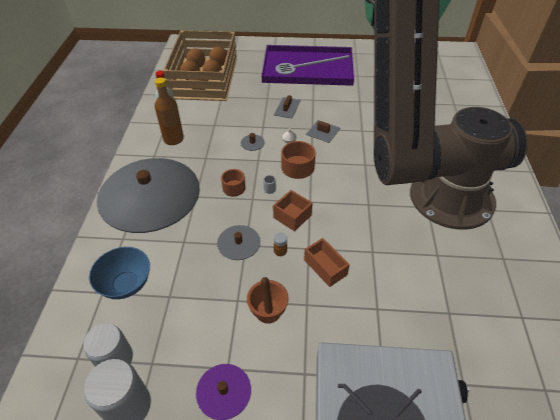

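```bash
cat > h.py <<'E'
from cell import *
import cv2, numpy as np
def ray(c,uv,z):
    R,t=np.array(c["R"]),np.array(c["t"]); d=R.T@np.linalg.solve(np.array(c["mtx"]),[uv[0],uv[1],1.]); o=-R.T@t
    return o+d*(z-o[2])/d[2]
def proj(c,X):
    p=np.array(c["mtx"])@(np.array(c["R"])@np.array(X,float)+np.array(c["t"])); return p[:2]/p[2]
def masks(f):
    h=cv2.cvtColor(cv2.GaussianBlur(f,(3,3),0),cv2.COLOR_BGR2HSV)
    clay=cv2.inRange(h,(3,85,50),(16,255,255)); return clay,h
def pose(c,cnt,z):
    P=np.array([ray(c,p,z)[:2] for p in cnt.reshape(-1,2)],np.float32)
    r=cv2.minAreaRect(P); (cx,cy),(w,l),a=r
    if w<l: w,l,a=l,w,a+90
    a=(a+90)%180-90   # long-side yaw, deg
    return [round(float(v),1) for v in (cx,cy,w,l,a)]
E
python3 - <<'E'
from h import *
c=read_camera("top"); f=c["frame"]; clay,h=masks(f)
hts={"lid_big":((245,174),10),"lid_small":((371,172),10),"lid_sq":((393,244),10),"lid_ob":((432,204),10),
"pot_big":((341,218),65),"pot_small":((308,161),50),"pot_sq":((277,216),55),"pot_ob":((225,245),50),"mortar":((181,202),68)}
for n,(p,z) in hts.items():
    x,y=p; 
    if n[0]=="l":
        m=((h[...,2]<150)).astype(np.uint8)*255
    else: m=clay
    k,_=cv2.findContours(m,cv2.RETR_EXTERNAL,cv2.CHAIN_APPROX_NONE)
    k=[q for q in k if cv2.contourArea(q)>60]
    q=max(k,key=lambda q:cv2.pointPolygonTest(q,(float(x),float(y)),True))
    print(n,cv2.contourArea(q),"px",f[y,x].tolist(),f[y+8,x+8].tolist(),pose(c,q,z),ray(c,p,z).round())
w=read_camera("wrist"); s=state(); print(w["mtx"],w["R"],w["t"],"campos",-np.array(w["R"]).T@w["t"],s["eef_pos"],s["tcp_rot"])
E
```

```text
lid_big 218725.0 px [59, 74, 94] [118, 117, 116] [516.8, 101.9, 1932.2, 1409.7, -89.9] [615. 215.  10.]
lid_small 218725.0 px [63, 75, 95] [113, 117, 116] [516.8, 101.9, 1932.2, 1409.7, -89.9] [ 624. -209.   10.]
lid_sq 218725.0 px [59, 74, 96] [115, 114, 113] [516.8, 101.9, 1932.2, 1409.7, -89.9] [ 382. -280.   10.]
lid_ob 218725.0 px [62, 73, 90] [111, 113, 110] [516.8, 101.9, 1932.2, 1409.7, -89.9] [ 516. -412.   10.]
pot_big 778.0 px [67, 92, 141] [69, 94, 146] [464.0, -100.6, 103.5, 100.2, -89.8] [ 466. -101.   65.]
pot_small 311.0 px [69, 95, 142] [128, 140, 146] [656.8, 5.2, 65.6, 65.4, -45.1] [653.   5.  50.]
pot_sq 516.0 px [70, 94, 143] [86, 103, 144] [472.2, 106.8, 76.8, 76.7, -36.5] [472. 106.  55.]
pot_ob 551.5 px [71, 97, 145] [147, 160, 165] [378.0, 277.4, 104.0, 59.9, -49.5] [377. 275.  50.]
mortar 637.5 px [57, 65, 73] [66, 87, 129] [518.5, 418.4, 94.1, 90.9, -89.8] [515. 417.  68.]
[[289.4968971    0.         283.48664521]
 [  0.         289.4968971  204.9353497 ]
 [  0.           0.           1.        ]] [[ 3.22047795e-01 -9.46723303e-01 -4.53095981e-04]
 [-9.12497095e-01 -3.10532485e-01  2.66305517e-01]
 [-2.52258339e-01 -8.53496558e-02 -9.63888565e-01]] [-625.58153972  -30.34697321  391.62435225] campos [ 272.56613958 -568.25133882  385.28035297] [ 201.25613649 -591.73077456  214.66933475] [3.14148480e+00 5.03836719e-06 3.27796586e-01]
```

```bash
cat >> h.py <<'E'
def grey(f,v0=88,v1=130):
    h=cv2.cvtColor(cv2.GaussianBlur(f,(3,3),0),cv2.COLOR_BGR2HSV)
    return cv2.inRange(h,(0,0,v0),(179,45,v1))
def blob(c,m,p,z,mina=60):
    k,_=cv2.findContours(m,cv2.RETR_EXTERNAL,cv2.CHAIN_APPROX_NONE)
    k=[q for q in k if cv2.contourArea(q)>mina]
    q=max(k,key=lambda q:cv2.pointPolygonTest(q,(float(p[0]),float(p[1])),True))
    return q,pose(c,cv2.convexHull(q),z)
E
python3 - <<'E'
from h import *
c=read_camera("top"); f=c["frame"]
for n,p in {"lid_big":(245,174),"lid_small":(371,172),"lid_sq":(393,244),"lid_ob":(432,204)}.items():
    print(n,f[p[1]-7:p[1]+8:7,p[0]-7:p[0]+8:7].max(2).tolist(),blob(c,grey(f),p,10)[1])
E
```

```text
lid_big [[117, 117, 119], [119, 94, 119], [119, 119, 118]] [615.3, 215.7, 114.5, 114.1, 53.6]
lid_small [[118, 116, 118], [117, 97, 118], [118, 116, 115]] [621.9, -205.5, 74.2, 71.2, -89.8]
lid_sq [[118, 103, 112], [118, 97, 117], [116, 113, 113]] [387.3, -279.5, 90.1, 89.0, -25.9]
lid_ob [[116, 116, 115], [83, 89, 97], [115, 116, 115]] [516.0, -411.0, 114.9, 67.7, 77.1]
```

Call:
jog_arm(targets=[{"turn": [0,0,10],"slide": [52,30,0],"claw": 45},{"turn": [0,0,10],"slide": [52,30,0],"claw": 45},{"turn": [0,0,10],"slide": [52,30,0],"claw": 45},{"turn": [0,0,10],"slide": [52,30,0],"claw": 45},{"turn": [0,0,10],"slide": [52,30,0],"claw": 45}])

```text
t: 1.78
eef_pos: [462.8, -440.6, 214.8]
tcp_rot: [3.141, 0.0, 1.206]
ft_force: [0.4, -0.3, -0.4]
opening: 0.527
grip_force: 0.0
```

Call:
jog_arm(targets=[{"turn": [0,0,8.3],"slide": [52,30,0],"claw": 45},{"turn": [0,0,0],"slide": [3,1,0],"claw": 45},{"turn": [0,0,0],"slide": [0,0,0],"claw": 45}])

```text
t: 2.15
eef_pos: [516.1, -410.7, 214.4]
tcp_rot: [-3.141, 0.0, 1.345]
ft_force: [-0.9, 0.2, -0.7]
opening: 0.451
grip_force: 0.0
```

Run:
```python
from h import *
c=read_camera("wrist"); cv2.imwrite("pics/w1.png",c["frame"]); s=state(); print(s["eef_pos"],np.degrees(s["tcp_rot"]))
p=proj(c,[516,-411,10]); print(p, c["frame"][int(p[1])-20:int(p[1])+21:20,int(p[0])-20:int(p[0])+21:20].tolist())
print(look_for("lid_oblong","wrist"))
```

```text
[ 515.55311875 -411.16298892  214.57910919] [-1.79983138e+02  2.68743348e-03  7.70073914e+01]
[283.21077716 183.95468804] [[[115, 112, 109], [75, 73, 74], [118, 113, 108]], [[115, 111, 108], [47, 62, 89], [116, 113, 108]], [[118, 115, 109], [42, 55, 88], [115, 112, 108]]]
[{'xy': [286.5, 183.8], 'conf': 0.83}]
```

View pics/w1.png

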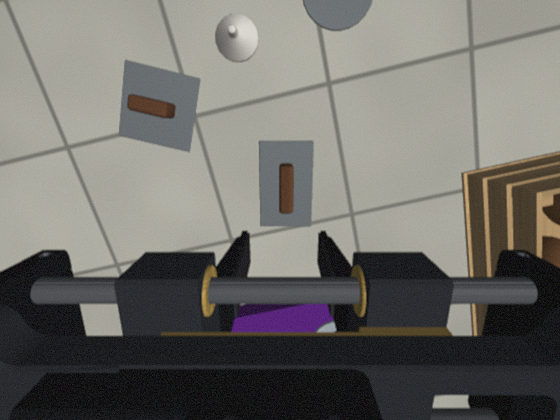

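```bash
cat >> h.py <<'E'
def wood(f):
    h=cv2.cvtColor(cv2.GaussianBlur(f,(3,3),0),cv2.COLOR_BGR2HSV); return cv2.inRange(h,(3,90,30),(18,255,140))
def wlid(X,tag=None):
    c=read_camera("wrist"); f=c["frame"]; p=proj(c,X); s=state()
    m=grey(f)|cv2.bitwise_and(wood(f),255)
    print("flange",blob(c,m,p,10)[1],"knobtop~",blob(c,wood(f),proj(c,[X[0],X[1],40]),40)[1],"tcp",s["eef_pos"].round(1),np.degrees(s["tcp_rot"][2]).round(1))
    if tag: cv2.imwrite(f"pics/{tag}.png",f)
E
python3 - <<'E'
from h import *
wlid([516,-411,10])
E
```

```text
flange [499.2, -370.4, 683.7, 347.3, -13.0] knobtop~ [519.7, -411.9, 58.6, 15.4, 78.2] tcp [ 515.2 -411.7  214.8] 77.0
```

```bash
sed -i 's/    m=grey(f).*/    m=cv2.morphologyEx(grey(f)|wood(f),cv2.MORPH_OPEN,np.ones((9,9)))/' h.py
python3 - <<'E'
from h import *
wlid([516,-411,10])
E
```

```text
flange [518.1, -413.8, 115.4, 69.2, 76.8] knobtop~ [519.8, -412.2, 58.4, 14.6, 76.8] tcp [ 515.2 -411.6  214.8] 77.0
```

Call:
jog_arm(targets=[{"turn": [0,0,0],"slide": [2.5,-1.5,-55],"claw": 45},{"turn": [0,0,0],"slide": [0,0,-55],"claw": 45},{"turn": [0,0,0],"slide": [0,0,-50],"claw": 45},{"turn": [0,0,0],"slide": [0,0,-30],"claw": 45},{"turn": [0,0,0],"slide": [0,0,-9],"claw": 45}])

```text
t: 2.98
eef_pos: [517.5, -412.4, 14.0]
tcp_rot: [-3.139, -0.001, 1.344]
ft_force: [-0.0, -0.6, 0.6]
opening: 0.451
grip_force: 0.0
```

Call:
jog_arm(targets=[{"turn": [0,0,0],"slide": [0,0,0],"claw": 0},{"turn": [0,0,0],"slide": [0,0,0],"claw": 0},{"turn": [0,0,0],"slide": [0,0,0],"claw": 0},{"turn": [0,0,0],"slide": [0,0,0],"claw": 0}])

```text
t: 3.48
eef_pos: [519.1, -412.6, 17.0]
tcp_rot: [3.14, 0.001, 1.345]
ft_force: [-0.8, 0.6, 7.2]
opening: 0.19
grip_force: 30.0
```

Call:
jog_arm(targets=[{"turn": [0,0,0],"slide": [0,0,40],"claw": 0},{"turn": [0,0,0],"slide": [0,0,60],"claw": 0},{"turn": [0,0,0],"slide": [0,0,60],"claw": 0},{"turn": [0,0,5],"slide": [-5,30,25],"claw": 0},{"turn": [0,0,5],"slide": [-5,47,15],"claw": 0}])

```text
t: 4.1
eef_pos: [508.6, -335.2, 217.4]
tcp_rot: [3.14, 0.002, 1.521]
ft_force: [0.8, -0.1, -2.0]
opening: 0.187
grip_force: 30.0
```

Call:
jog_arm(targets=[{"turn": [0,0,5],"slide": [-5,55,0],"claw": 0},{"turn": [0,0,5],"slide": [-5,55,0],"claw": 0},{"turn": [0,0,5],"slide": [-5,55,0],"claw": 0},{"turn": [0,0,5],"slide": [-5,55,0],"claw": 0},{"turn": [0,0,5],"slide": [-5,55,0],"claw": 0}])

```text
t: 4.72
eef_pos: [483.3, -58.5, 216.1]
tcp_rot: [3.141, 0.0, 1.959]
ft_force: [0.7, -0.9, -1.4]
opening: 0.187
grip_force: 30.0
```

Call:
jog_arm(targets=[{"turn": [0,0,5],"slide": [-5,55,0],"claw": 0},{"turn": [0,0,5],"slide": [-8,55,0],"claw": 0},{"turn": [0,0,5],"slide": [-8,55,0],"claw": 0},{"turn": [0,0,3.5],"slide": [-8,55,0],"claw": 0},{"turn": [0,0,0],"slide": [-4,25,0],"claw": 0}])

```text
t: 5.35
eef_pos: [449.9, 187.1, 216.0]
tcp_rot: [3.141, 0.0, 2.282]
ft_force: [-0.3, -0.1, -1.7]
opening: 0.187
grip_force: 30.0
```

Call:
jog_arm(targets=[{"turn": [0,0,0],"slide": [0,0,0],"claw": 0}])

```text
t: 5.48
eef_pos: [450.2, 186.1, 215.9]
tcp_rot: [3.141, 0.0, 2.282]
ft_force: [0.3, -0.2, -1.4]
opening: 0.188
grip_force: 30.0
```

```bash
cat >> h.py <<'E'
def wpot(X,tag=None):
    c=read_camera("wrist"); f=c["frame"]; s=state()
    if tag: cv2.imwrite(f"pics/{tag}.png",f)
    p=proj(c,X); print("px",p.round()); m=cv2.morphologyEx(masks(f)[0],cv2.MORPH_CLOSE,np.ones((5,5)))
    print("pot rim",blob(c,m,p,X[2])[1],"tcp",s["eef_pos"].round(1),np.degrees(s["tcp_rot"][2]).round(1),s["opening"])
E
python3 - <<'E'
from h import *
wpot([378,277,50],"w2")
E
```

```text
px [288.  85.]
pot rim [379.2, 276.4, 105.1, 61.3, -49.6] tcp [450.5 185.1 215.8] 130.7 0.18829232193147094
```

View pics/w2.png

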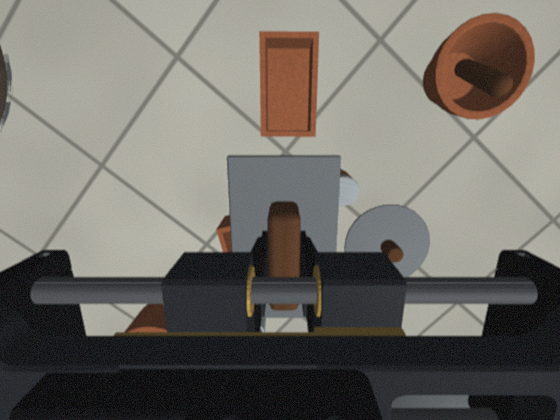

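Call:
jog_arm(targets=[{"turn": [0,0,0],"slide": [-35,45,0],"claw": 0},{"turn": [0,0,0],"slide": [-36,45.5,0],"claw": 0},{"turn": [0,0,0],"slide": [0,0,-50],"claw": 0},{"turn": [0,0,0],"slide": [0,0,-50],"claw": 0},{"turn": [0,0,0],"slide": [0,0,-40],"claw": 0}])

```text
t: 6.15
eef_pos: [380.0, 274.3, 74.4]
tcp_rot: [3.142, 0.0, 2.278]
ft_force: [1.0, -0.6, -1.5]
opening: 0.19
grip_force: 30.0
```

Call:
jog_arm(targets=[{"turn": [0,0,0],"slide": [0,0,-9],"claw": 0},{"turn": [0,0,0],"slide": [0,0,-3],"claw": 0},{"turn": [0,0,0],"slide": [0,0,0],"claw": 0}])

```text
t: 6.52
eef_pos: [380.5, 275.3, 64.8]
tcp_rot: [3.14, 0.0, 2.279]
ft_force: [-0.4, 0.9, -1.5]
opening: 0.184
grip_force: 30.0
```

Call:
jog_arm(targets=[{"turn": [0,0,0],"slide": [-1,1,-2],"claw": 0},{"turn": [0,0,0],"slide": [0,0,-2],"claw": 0},{"turn": [0,0,0],"slide": [0,0,0],"claw": 0}])

```text
t: 6.9
eef_pos: [379.0, 276.5, 60.8]
tcp_rot: [3.14, 0.0, 2.279]
ft_force: [-2.3, -1.7, 14.8]
opening: 0.188
grip_force: 30.0
```

Call:
jog_arm(targets=[{"turn": [0,0,0],"slide": [0,0,0],"claw": 45},{"turn": [0,0,0],"slide": [0,0,0],"claw": 45},{"turn": [0,0,0],"slide": [0,0,40],"claw": 45},{"turn": [0,0,0],"slide": [0,0,60],"claw": 45},{"turn": [0,0,0],"slide": [30,-40,50],"claw": 45}])

```text
t: 7.52
eef_pos: [404.8, 241.7, 206.1]
tcp_rot: [3.14, 0.0, 2.283]
ft_force: [1.3, -0.0, -0.4]
opening: 0.452
grip_force: 0.0
```

Run:
```python
from h import *
wlid([379,276,50],"w3")
c=read_camera("wrist");f=c["frame"];p=proj(c,[379,276,54]);m=cv2.morphologyEx(grey(f)|wood(f),cv2.MORPH_OPEN,np.ones((9,9)));print(p,blob(c,m,p,54)[1])
```

```text
flange [381.8, 273.0, 128.8, 78.7, -49.4] knobtop~ [382.9, 272.8, 64.1, 17.7, -49.2] tcp [409.3 239.  210.8] 130.7
[283.46038689 149.18883204] [378.7, 276.2, 112.8, 69.4, -49.4]
```

View pics/w3.png

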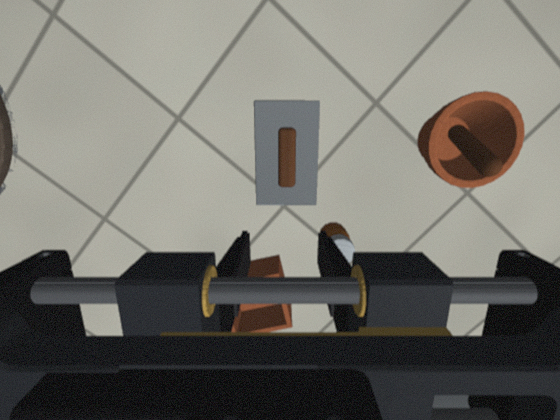

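Call:
jog_arm(targets=[{"turn": [0,0,3],"slide": [12,-50,0],"claw": 45},{"turn": [0,0,3],"slide": [12,-52,0],"claw": 45},{"turn": [0,0,3],"slide": [10,-55,0],"claw": 45},{"turn": [0,0,3],"slide": [6,-55,0],"claw": 45},{"turn": [0,0,3],"slide": [0,-55,0],"claw": 45}])

```text
t: 8.25
eef_pos: [445.1, -27.6, 203.1]
tcp_rot: [-3.141, -0.001, 2.543]
ft_force: [0.2, -0.4, -0.7]
opening: 0.45
grip_force: 0.0
```

Call:
jog_arm(targets=[{"turn": [0,0,3],"slide": [-5,-55,0],"claw": 45},{"turn": [0,0,3],"slide": [-12,-52,0],"claw": 45},{"turn": [0,0,2],"slide": [-15,-50,0],"claw": 45},{"turn": [0,0,0],"slide": [-15,-50,0],"claw": 45},{"turn": [0,0,0],"slide": [-15,-45,0],"claw": 45}])

```text
t: 8.88
eef_pos: [382.4, -279.3, 203.1]
tcp_rot: [3.141, -0.001, 2.68]
ft_force: [0.9, 0.2, -0.7]
opening: 0.45
grip_force: 0.0
```

Call:
jog_arm(targets=[{"turn": [0,0,0],"slide": [0,0,0],"claw": 45}])

```text
t: 9.0
eef_pos: [382.3, -280.0, 202.9]
tcp_rot: [3.141, -0.001, 2.677]
ft_force: [0.0, 0.1, -0.3]
opening: 0.45
grip_force: 0.0
```

Run:
```python
from h import *
wlid([387.5,-279.5,10])
wlid([387.5,-279.5,10])
```

```text
flange [386.6, -283.0, 89.2, 87.8, 63.4] knobtop~ [385.4, -282.5, 44.9, 14.3, -26.3] tcp [ 382.6 -278.5  202.9] 153.4
flange [386.8, -283.0, 89.3, 88.5, -26.2] knobtop~ [385.7, -282.2, 43.7, 14.4, -26.6] tcp [ 382.9 -277.7  203.1] 153.5
```

Call:
jog_arm(targets=[{"turn": [0,0,0.3],"slide": [4,-3.5,-50],"claw": 45},{"turn": [0,0,0],"slide": [0,0,-50],"claw": 45},{"turn": [0,0,0],"slide": [0,0,-50],"claw": 45},{"turn": [0,0,0],"slide": [0,0,-28],"claw": 45},{"turn": [0,0,0],"slide": [0,0,-8],"claw": 45}])

```text
t: 9.72
eef_pos: [387.2, -279.8, 16.5]
tcp_rot: [3.14, -0.003, 2.687]
ft_force: [-1.4, 0.5, 0.6]
opening: 0.449
grip_force: 0.0
```

Call:
jog_arm(targets=[{"turn": [0,0,0],"slide": [0,0,0],"claw": 0},{"turn": [0,0,0],"slide": [0,0,0],"claw": 0},{"turn": [0,0,0],"slide": [0,0,0],"claw": 0},{"turn": [0,0,0],"slide": [0,0,0],"claw": 0}])

```text
t: 10.22
eef_pos: [387.7, -281.9, 18.8]
tcp_rot: [-3.141, 0.002, 2.686]
ft_force: [0.2, 1.4, 8.9]
opening: 0.189
grip_force: 30.0
```

Call:
jog_arm(targets=[{"turn": [0,0,0],"slide": [0,0,40],"claw": 0},{"turn": [0,0,0],"slide": [0,0,60],"claw": 0},{"turn": [0,0,0],"slide": [0,0,60],"claw": 0},{"turn": [0,0,-3],"slide": [25,40,25],"claw": 0},{"turn": [0,0,-3],"slide": [26,45,15],"claw": 0}])

```text
t: 10.85
eef_pos: [438.7, -196.1, 219.9]
tcp_rot: [3.141, 0.003, 2.577]
ft_force: [-0.2, -0.5, -1.6]
opening: 0.187
grip_force: 30.0
```

Call:
jog_arm(targets=[{"turn": [0,0,-3],"slide": [26,48,0],"claw": 0},{"turn": [0,0,-1.4],"slide": [26,48,0],"claw": 0},{"turn": [0,0,0],"slide": [26,48,0],"claw": 0},{"turn": [0,0,0],"slide": [26,48,0],"claw": 0},{"turn": [0,0,0],"slide": [26,40,0],"claw": 0}])

```text
t: 11.48
eef_pos: [568.6, 37.3, 218.2]
tcp_rot: [3.141, 0.0, 2.505]
ft_force: [1.2, -1.5, -1.8]
opening: 0.184
grip_force: 30.0
```

Call:
jog_arm(targets=[{"turn": [0,0,0],"slide": [0,0,0],"claw": 0},{"turn": [0,0,0],"slide": [0,0,0],"claw": 0}])

```text
t: 11.72
eef_pos: [567.7, 35.3, 217.8]
tcp_rot: [-3.141, -0.0, 2.505]
ft_force: [1.0, -0.6, -1.9]
opening: 0.185
grip_force: 30.0
```

Run:
```python
from h import *
wpot([472,107,55],"w4")
wpot([472,107,55])
```

```text
px [284.  81.]
pot rim [474.4, 104.9, 79.7, 79.3, -36.5] tcp [567.7  34.8 217.9] 143.5 0.18799784748384402
px [285.  81.]
pot rim [474.6, 104.8, 79.7, 79.3, -36.4] tcp [567.8  34.6 218. ] 143.4 0.18695668821878036
```

View pics/w4.png

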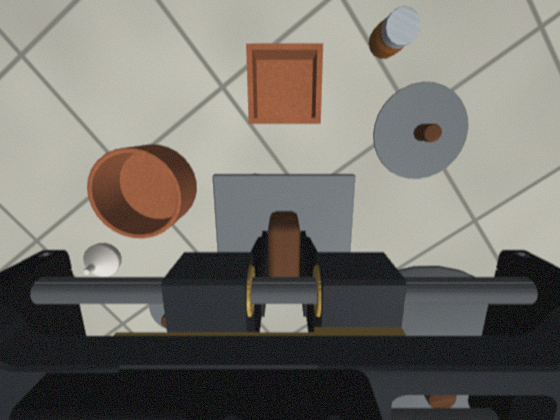

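Call:
jog_arm(targets=[{"turn": [0,0,0],"slide": [-47,35,0],"claw": 0},{"turn": [0,0,0],"slide": [-47,35,0],"claw": 0},{"turn": [0,0,0],"slide": [0,0,-55],"claw": 0},{"turn": [0,0,0],"slide": [0,0,-50],"claw": 0},{"turn": [0,0,0],"slide": [0,0,-33],"claw": 0}])

```text
t: 12.45
eef_pos: [473.6, 104.5, 78.6]
tcp_rot: [-3.141, -0.0, 2.503]
ft_force: [0.4, 0.7, -0.6]
opening: 0.188
grip_force: 30.0
```

Call:
jog_arm(targets=[{"turn": [0,0,0],"slide": [0,0,-6],"claw": 0},{"turn": [0,0,0],"slide": [0,0,-3],"claw": 0},{"turn": [0,0,0],"slide": [0,0,0],"claw": 0}])

```text
t: 12.82
eef_pos: [474.8, 105.2, 71.9]
tcp_rot: [3.14, 0.001, 2.504]
ft_force: [0.4, -0.4, -1.4]
opening: 0.185
grip_force: 30.0
```

Call:
jog_arm(targets=[{"turn": [0,0,0],"slide": [-0.5,0.5,-2],"claw": 0},{"turn": [0,0,0],"slide": [0,0,-2],"claw": 0},{"turn": [0,0,0],"slide": [0,0,-1],"claw": 0},{"turn": [0,0,0],"slide": [0,0,0],"claw": 0}])

```text
t: 13.32
eef_pos: [474.0, 106.0, 67.8]
tcp_rot: [3.14, 0.002, 2.505]
ft_force: [-7.0, -0.8, 27.1]
opening: 0.188
grip_force: 30.0
```

Call:
jog_arm(targets=[{"turn": [0,0,0],"slide": [0,0,1],"claw": 45},{"turn": [0,0,0],"slide": [0,0,0],"claw": 45},{"turn": [0,0,0],"slide": [0,0,40],"claw": 45},{"turn": [0,0,0],"slide": [0,0,60],"claw": 45},{"turn": [0,0,0],"slide": [35,-25,45],"claw": 45}])

```text
t: 13.95
eef_pos: [508.0, 81.7, 214.2]
tcp_rot: [3.141, 0.0, 2.507]
ft_force: [0.6, 0.0, -0.4]
opening: 0.448
grip_force: 0.0
```

```bash
cat >> h.py <<'E'
def wflange(X,tag=None):
    c=read_camera("wrist");f=c["frame"];p=proj(c,X);m=cv2.morphologyEx(grey(f)|wood(f),cv2.MORPH_OPEN,np.ones((9,9)));print(p.round(),blob(c,m,p,X[2])[1])
    if tag: cv2.imwrite(f"pics/{tag}.png",f)
E
python3 - <<'E'
from h import *
wflange([474,105.5,59],"w5")
E
```

```text
[283. 156.] [473.4, 105.9, 88.3, 87.1, 53.6]
```

Call:
jog_arm(targets=[{"turn": [0,0,0],"slide": [25,30,0],"claw": 45},{"turn": [0,0,0],"slide": [30,40,0],"claw": 45},{"turn": [0,0,0],"slide": [30,40,0],"claw": 45},{"turn": [0,0,0],"slide": [20,25,0],"claw": 45},{"turn": [0,0,0],"slide": [0,0,0],"claw": 45}])

```text
t: 14.62
eef_pos: [614.2, 217.3, 210.5]
tcp_rot: [-3.141, -0.001, 2.506]
ft_force: [-0.5, -0.4, -0.4]
opening: 0.452
grip_force: 0.0
```

Run:
```python
from h import *
wlid([615,215.5,10])
wlid([615,215.5,10])
```

```text
flange [616.8, 214.2, 115.9, 115.8, 53.6] knobtop~ [616.3, 215.3, 21.0, 18.2, -36.4] tcp [613.5 216.3 210.7] 143.5
flange [616.8, 214.1, 115.9, 115.9, 53.6] knobtop~ [616.3, 215.2, 21.0, 18.2, -36.4] tcp [613.2 215.6 211. ] 143.5
```

Call:
jog_arm(targets=[{"turn": [0,0,0],"slide": [3,-1.5,-55],"claw": 45},{"turn": [0,0,0],"slide": [0,0,-55],"claw": 45},{"turn": [0,0,0],"slide": [0,0,-50],"claw": 45},{"turn": [0,0,0],"slide": [0,0,-27],"claw": 45},{"turn": [0,0,0],"slide": [0,0,-7],"claw": 45}])

```text
t: 15.35
eef_pos: [615.7, 213.3, 16.5]
tcp_rot: [-3.14, -0.002, 2.503]
ft_force: [0.2, 0.5, -0.4]
opening: 0.446
grip_force: 0.0
```

Call:
jog_arm(targets=[{"turn": [0,0,0],"slide": [0,0,0],"claw": 0},{"turn": [0,0,0],"slide": [0,0,0],"claw": 0},{"turn": [0,0,0],"slide": [0,0,0],"claw": 0},{"turn": [0,0,0],"slide": [0,0,0],"claw": 0}])

```text
t: 15.85
eef_pos: [617.3, 214.5, 19.2]
tcp_rot: [3.14, 0.001, 2.504]
ft_force: [-0.6, -1.2, 7.8]
opening: 0.227
grip_force: 30.0
```

Call:
jog_arm(targets=[{"turn": [0,0,0],"slide": [0,0,40],"claw": 0},{"turn": [0,0,0],"slide": [0,0,60],"claw": 0},{"turn": [0,0,0],"slide": [0,0,60],"claw": 0},{"turn": [0,0,0],"slide": [-4,-40,30],"claw": 0},{"turn": [0,0,0],"slide": [-5,-45,10],"claw": 0}])

```text
t: 16.48
eef_pos: [607.9, 129.1, 220.5]
tcp_rot: [3.139, 0.003, 2.506]
ft_force: [0.3, -1.1, -1.7]
opening: 0.228
grip_force: 30.0
```

Call:
jog_arm(targets=[{"turn": [0,0,0],"slide": [-5,-55,0],"claw": 0},{"turn": [0,0,0],"slide": [-5,-55,0],"claw": 0},{"turn": [0,0,0],"slide": [-5,-55,0],"claw": 0},{"turn": [0,0,0],"slide": [-5,-55,0],"claw": 0},{"turn": [0,0,0],"slide": [-5,-55,0],"claw": 0}])

```text
t: 17.1
eef_pos: [582.3, -147.2, 218.3]
tcp_rot: [3.141, 0.0, 2.504]
ft_force: [0.7, -0.3, -1.3]
opening: 0.224
grip_force: 30.0
```

Call:
jog_arm(targets=[{"turn": [0,0,0],"slide": [-4,-42,0],"claw": 0},{"turn": [0,0,0],"slide": [0,0,0],"claw": 0},{"turn": [0,0,0],"slide": [0,0,0],"claw": 0}])

```text
t: 17.48
eef_pos: [578.6, -187.1, 218.0]
tcp_rot: [3.141, -0.0, 2.504]
ft_force: [-1.0, 0.5, -1.3]
opening: 0.228
grip_force: 30.0
```

Run:
```python
from h import *
wpot([464,-101,65],"w6")
wpot([464,-101,65])
```

```text
px [285.  55.]
pot rim [467.8, -105.0, 105.8, 105.7, 13.0] tcp [ 578.7 -186.6  218. ] 143.5 0.22291988141295363
px [284.  55.]
pot rim [467.7, -104.8, 105.8, 105.3, 9.3] tcp [ 578.8 -186.4  218. ] 143.5 0.22475811252954914
```

View pics/w6.png

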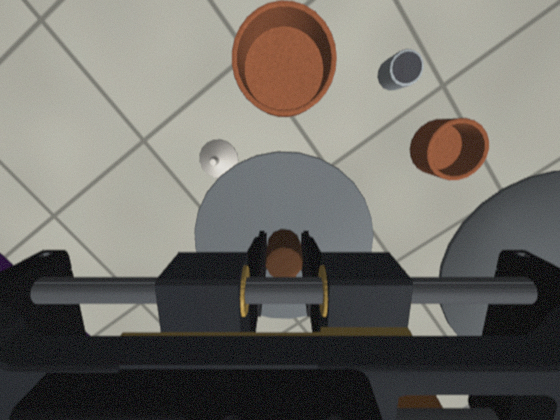

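Call:
jog_arm(targets=[{"turn": [0,0,0],"slide": [-37,27,0],"claw": 0},{"turn": [0,0,0],"slide": [-37,28,0],"claw": 0},{"turn": [0,0,0],"slide": [-37.5,27.5,0],"claw": 0},{"turn": [0,0,0],"slide": [0,0,-55],"claw": 0},{"turn": [0,0,0],"slide": [0,0,-55],"claw": 0}])

```text
t: 18.2
eef_pos: [467.7, -103.9, 107.9]
tcp_rot: [3.14, 0.004, 2.506]
ft_force: [0.9, 0.3, -2.3]
opening: 0.23
grip_force: 30.0
```

Call:
jog_arm(targets=[{"turn": [0,0,0],"slide": [0,0,-20],"claw": 0},{"turn": [0,0,0],"slide": [0,0,-5],"claw": 0},{"turn": [0,0,0],"slide": [0,0,0],"claw": 0}])

```text
t: 18.58
eef_pos: [467.7, -104.7, 83.4]
tcp_rot: [3.141, 0.001, 2.505]
ft_force: [0.4, 0.6, -0.5]
opening: 0.225
grip_force: 30.0
```

Call:
jog_arm(targets=[{"turn": [0,0,0],"slide": [0,0,-3],"claw": 0},{"turn": [0,0,0],"slide": [0,0,-1.5],"claw": 0},{"turn": [0,0,0],"slide": [0,0,-1],"claw": 0},{"turn": [0,0,0],"slide": [0,0,0],"claw": 0}])

```text
t: 19.08
eef_pos: [467.4, -105.2, 78.2]
tcp_rot: [3.141, 0.001, 2.504]
ft_force: [-1.9, 2.0, 8.3]
opening: 0.223
grip_force: 30.0
```

Seated at the expected height. Release, back off, check.

Call:
jog_arm(targets=[{"turn": [0,0,0],"slide": [0,0,0],"claw": 45},{"turn": [0,0,0],"slide": [0,0,0],"claw": 45},{"turn": [0,0,0],"slide": [0,0,40],"claw": 45},{"turn": [0,0,0],"slide": [0,0,55],"claw": 45},{"turn": [0,0,0],"slide": [40,-30,40],"claw": 45}])

```text
t: 19.7
eef_pos: [505.6, -133.5, 214.0]
tcp_rot: [3.141, 0.0, 2.505]
ft_force: [0.3, 0.1, -0.7]
opening: 0.449
grip_force: 0.0
```

Run:
```python
from h import *
wflange([467,-104,69],"w7")
```

```text
[284. 150.] [467.5, -105.7, 117.7, 115.4, 53.6]
```

Call:
jog_arm(targets=[{"turn": [0,0,0],"slide": [37,-22,0],"claw": 45},{"turn": [0,0,0],"slide": [37,-22,0],"claw": 45},{"turn": [0,0,0],"slide": [40,-26,0],"claw": 45},{"turn": [0,0,0],"slide": [0,0,0],"claw": 45},{"turn": [0,0,0],"slide": [0,0,0],"claw": 45}])

```text
t: 20.38
eef_pos: [619.7, -204.1, 210.6]
tcp_rot: [-3.141, -0.001, 2.504]
ft_force: [-0.2, 0.8, -0.1]
opening: 0.453
grip_force: 0.0
```

Run:
```python
from h import *
wlid([622,-206,10])
wlid([622,-206,10])
```

```text
flange [624.5, -208.7, 79.0, 78.9, 53.5] knobtop~ [623.0, -207.6, 22.3, 17.0, -36.5] tcp [ 619.6 -203.9  211.1] 143.5
flange [623.9, -208.2, 79.0, 77.6, 53.5] knobtop~ [623.2, -208.3, 21.1, 18.2, -36.5] tcp [ 619.7 -203.8  211.4] 143.5
```

View pics/w7.png

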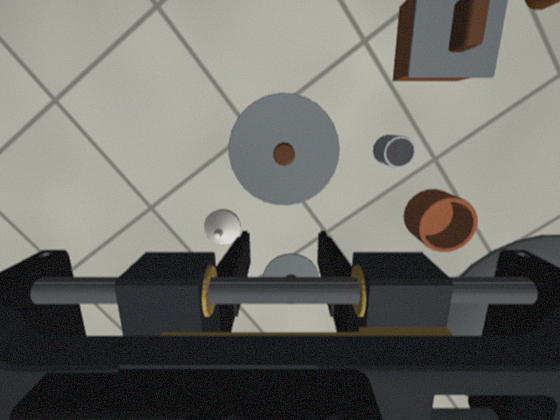

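Call:
jog_arm(targets=[{"turn": [0,0,0],"slide": [4,-4,-55],"claw": 45},{"turn": [0,0,0],"slide": [0,0,-55],"claw": 45},{"turn": [0,0,0],"slide": [0,0,-50],"claw": 45},{"turn": [0,0,0],"slide": [0,0,-27],"claw": 45},{"turn": [0,0,0],"slide": [0,0,-7],"claw": 45}])

```text
t: 21.1
eef_pos: [623.4, -207.7, 16.3]
tcp_rot: [-3.141, -0.002, 2.504]
ft_force: [-0.4, 0.0, -0.4]
opening: 0.455
grip_force: 0.0
```

Call:
jog_arm(targets=[{"turn": [0,0,0],"slide": [0,0,0],"claw": 0},{"turn": [0,0,0],"slide": [0,0,0],"claw": 0},{"turn": [0,0,0],"slide": [0,0,0],"claw": 0},{"turn": [0,0,0],"slide": [0,0,0],"claw": 0}])

```text
t: 21.6
eef_pos: [624.9, -208.6, 18.8]
tcp_rot: [3.141, 0.002, 2.504]
ft_force: [-1.7, 1.0, 7.0]
opening: 0.223
grip_force: 30.0
```

Call:
jog_arm(targets=[{"turn": [0,0,0],"slide": [0,0,40],"claw": 0},{"turn": [0,0,0],"slide": [0,0,60],"claw": 0},{"turn": [0,0,-9],"slide": [0,0,60],"claw": 0},{"turn": [0,0,-9],"slide": [6,15,30],"claw": 0},{"turn": [0,0,-9],"slide": [6,20,10],"claw": 0}])

```text
t: 22.22
eef_pos: [636.8, -173.5, 220.4]
tcp_rot: [3.139, 0.003, 2.027]
ft_force: [0.5, -0.3, -1.0]
opening: 0.226
grip_force: 30.0
```

Call:
jog_arm(targets=[{"turn": [0,0,-9],"slide": [6,20,0],"claw": 0},{"turn": [0,0,-9],"slide": [7,20,0],"claw": 0},{"turn": [0,0,-8.5],"slide": [7,19,0],"claw": 0},{"turn": [0,0,0],"slide": [0,0,0],"claw": 0},{"turn": [0,0,0],"slide": [0,0,0],"claw": 0}])

```text
t: 22.85
eef_pos: [656.0, -114.8, 217.5]
tcp_rot: [3.142, 0.0, 1.573]
ft_force: [0.0, -0.3, -1.7]
opening: 0.226
grip_force: 30.0
```

Run:
```python
from h import *
wpot([657,5,50],"w8")
wpot([657,5,50])
```

```text
px [284.  82.]
pot rim [660.5, 2.0, 69.7, 68.9, -89.9] tcp [ 656.1 -115.   217.5] 90.1 0.2268196963016444
px [284.  81.]
pot rim [660.6, 1.8, 69.7, 68.9, -89.9] tcp [ 656.  -115.1  217.5] 90.0 0.22255569965968508
```

View pics/w8.png

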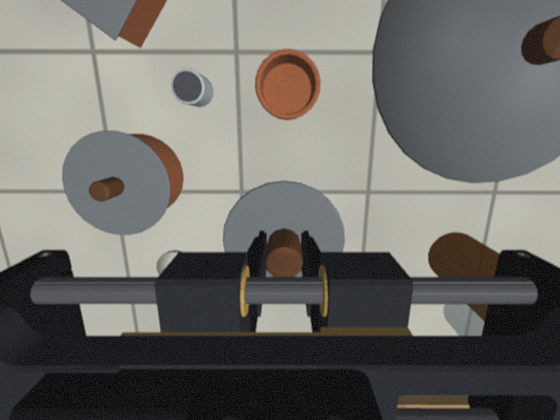

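Call:
jog_arm(targets=[{"turn": [0,0,0],"slide": [1,40,0],"claw": 0},{"turn": [0,0,0],"slide": [1,40,0],"claw": 0},{"turn": [0,0,0],"slide": [1.5,38,0],"claw": 0},{"turn": [0,0,0],"slide": [0,0,-55],"claw": 0},{"turn": [0,0,0],"slide": [0,0,-55],"claw": 0}])

```text
t: 23.58
eef_pos: [660.0, 3.5, 106.8]
tcp_rot: [3.14, 0.0, 1.572]
ft_force: [1.2, -0.0, -2.1]
opening: 0.224
grip_force: 30.0
```

Call:
jog_arm(targets=[{"turn": [0,0,0],"slide": [0,0,-30],"claw": 0},{"turn": [0,0,0],"slide": [0,0,-9],"claw": 0},{"turn": [0,0,0],"slide": [0,0,0],"claw": 0}])

```text
t: 23.95
eef_pos: [660.1, 3.2, 68.8]
tcp_rot: [3.141, 0.0, 1.57]
ft_force: [-1.0, 0.2, -1.4]
opening: 0.222
grip_force: 30.0
```

Call:
jog_arm(targets=[{"turn": [0,0,0],"slide": [0,-0.5,-3],"claw": 0},{"turn": [0,0,0],"slide": [0,0,-1.5],"claw": 0},{"turn": [0,0,0],"slide": [0,0,-1],"claw": 0},{"turn": [0,0,0],"slide": [0,0,0],"claw": 0}])

```text
t: 24.45
eef_pos: [659.9, 3.1, 63.1]
tcp_rot: [3.141, 0.0, 1.571]
ft_force: [0.1, 0.6, -2.2]
opening: 0.227
grip_force: 30.0
```

Call:
jog_arm(targets=[{"turn": [0,0,0],"slide": [0,0,-1],"claw": 0},{"turn": [0,0,0],"slide": [0,0,0],"claw": 0}])

```text
t: 24.7
eef_pos: [660.0, 3.2, 62.8]
tcp_rot: [3.141, 0.0, 1.571]
ft_force: [-2.5, -0.3, 6.3]
opening: 0.228
grip_force: 30.0
```

Contact at seated height; release and check.

Call:
jog_arm(targets=[{"turn": [0,0,0],"slide": [0,0,0],"claw": 45},{"turn": [0,0,0],"slide": [0,0,0],"claw": 45},{"turn": [0,0,0],"slide": [0,0,40],"claw": 45},{"turn": [0,0,0],"slide": [0,0,55],"claw": 45},{"turn": [0,0,0],"slide": [-10,-50,50],"claw": 45}])

```text
t: 25.32
eef_pos: [651.5, -39.2, 202.6]
tcp_rot: [3.14, -0.0, 1.574]
ft_force: [0.1, -0.7, 0.0]
opening: 0.451
grip_force: 0.0
```

Call:
jog_arm(targets=[{"turn": [0,0,0],"slide": [-10,-55,30],"claw": 45},{"turn": [0,0,0],"slide": [-10,-55,30],"claw": 45},{"turn": [0,0,0],"slide": [-10,-55,0],"claw": 45},{"turn": [0,0,0],"slide": [0,0,0],"claw": 45},{"turn": [0,0,0],"slide": [0,0,0],"claw": 45}])

```text
t: 25.95
eef_pos: [621.3, -203.8, 259.5]
tcp_rot: [-3.141, -0.0, 1.57]
ft_force: [0.8, -0.2, 0.3]
opening: 0.448
grip_force: 0.0
```

Run:
```python
from h import *
wflange([660,2.5,54],"w9")
c=read_camera("side"); f=c["frame"][90:330,170:420]; cv2.imwrite("pics/s9.png",cv2.resize(f,(625,600),interpolation=cv2.INTER_CUBIC))
```

```text
[317.   4.] [661.2, 1.7, 17.1, 9.9, -0.1]
```

View pics/w9.png

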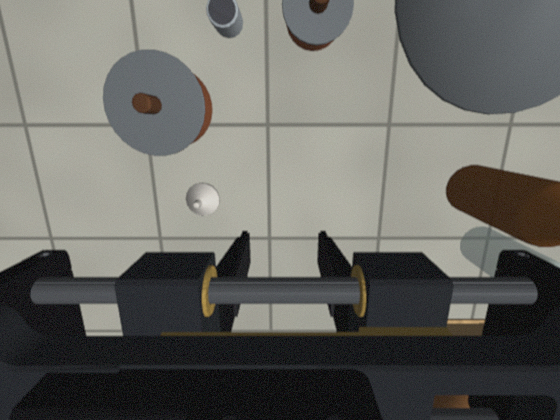

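View pics/s9.png

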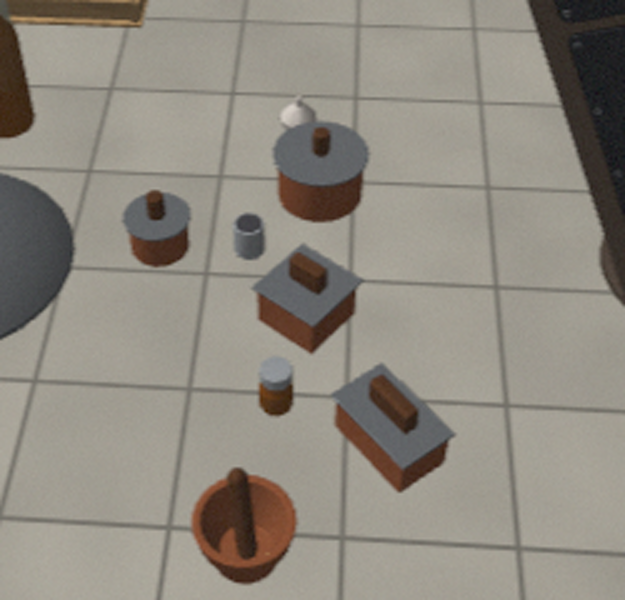

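```bash
python3 -c "
from cell import *
print(job_done())"
```

```text
the job is handed in; nothing more can be done
None
```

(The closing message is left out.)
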